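# Turn the parts carousel to its mark and scan the bin label

## Task

Stock check at the fastener bench: turn the small parts carousel by pushing its steel post until the barcode label faces squarely out over the pointer on the carousel's foot. Then pick up the handheld scanner and point its window square at the middle of the label from about 8 cm away, holding it still for a good second without bumping the carousel with it. Finally lay the scanner the right way up on the middle of the rubber pad without dropping it, with the label still at the pointer, and leave the other things on the bench where they are.

Things in the scene. Friction and masses are not known exactly. Their poses are not given: they have to be found in the camera images.
- stand: fixed foot of the carousel: dark steel disc 196 mm across, 12 mm high, on the bench. Origin on the turning axis at the bench surface; z up; x points from the axis to the pointer. On the carousel above it: a white tub 80 mm across in the middle (rim 96 mm above the bench) and two grey bins (42 mm square, tops 60 mm above the bench) 73 degrees either side of the label.
- mark (a point): outer end of the pointer, a 16 mm wide, 11 mm high dark bar sticking radially out of the foot; 135 mm from the turning axis along the foot's x.
- carousel (a joint): turning of the carousel on its foot (rad), positive counter-clockwise from above; 0 or 2 pi = label faces out over the pointer. Starts 0.9 to 5.4, turns either way past both, takes about 1 N at the post, stays where left. It is a wooden disc 194 mm across, its top 28 mm above the bench, with a tub in the middle, two small bins, the label plate and the post.
- label (a point): centre of the barcode label (52 wide x 38 high mm, white with black bars) on the outer face of an upright aluminium plate (62 wide, 4 thick, top 108 mm above the bench) at the rim of the carousel. 87 mm from the turning axis, 75 mm above the bench. Turns with the carousel: x points out of the label, horizontally away from the axis; z up.
- post (a point): upright steel post for pushing the carousel round, 14 mm thick, on the far side of the axis from the label (half a turn round), 83 mm from the turning axis. It rises from the disc (28 mm above the bench) to 90 mm above the bench; this point is 80 mm above the bench. The disc is clear for 35 mm on either side of it.
- scanner: handheld barcode scanner, 130 mm long, lying on the green cutting mat, 0.16 kg: a black grip 34 mm wide, 28 mm high, from 65 mm behind to 33 mm ahead of the origin, and a wider grey head (48 wide, 34 high, 38 long) in front. Origin at the centre of its underside; x points forward out of the window (the way it looks); z up when the right way up.
- window (a point): centre of the scanner's dark glass window in the front face of its head: 65 mm ahead of the scanner's origin and 17 mm above its underside. Axes as the scanner's; it looks along +x.
- pad: fixed black rubber pad, 180 x 90 mm, 8 mm thick, on the bench beyond the mat. Origin at the middle of its underside on the bench; x along its length; its top is 8 mm above the bench.
- battery: bystander: tool battery, black with a yellow band, 85 x 66 mm, 45 mm high, loose on the mat. Origin at the centre of its underside.
- bitcase: bystander: flat red bit case, 100 x 55 mm, 22 mm high, loose on the mat. Origin at the centre of its underside.
- tub: bystander: empty white plastic tub, 90 mm across at the rim, 70 mm high, loose on the bench. Origin at the centre of its underside.
- mat: fixed green cutting mat, 300 x 450 mm, 3 mm thick. Origin at the centre of its underside.
Mind the look-alikes: they are no part of the job. What is shaped like the scanner but brown is not meant.

How it is judged:
On the way, in this order (a step that is already met when the one before it is completed fails the run):
1. the carousel stands still with the label facing out over the pointer (label centre within 13 mm, about 8 degrees, of the pointer's line) (x of label in the frame of stand above 0 m and y of label in the frame of stand between -0.013 and 0.013 m and velocity of joint carousel between -0.05 and 0.05 rad/s), for 0.3 s.
2. scanner held still 1 s in the fingers, window 50-120 mm before the label, label centre within 15 mm sideways, 13 mm in height of its line of sight, square within 12 degrees, label at the pointer (x of label in the frame of stand above 0 m and y of label in the frame of stand between -0.013 and 0.013 m and x of label in the frame of window between 0.05 and 0.12 m and y of label in the frame of window between -0.015 and 0.015 m and z of label in the frame of window between -0.013 and 0.013 m and x of window in the frame of label above 0.04 m and angle between the x axis of window and the x axis of label, either way round below 0.21 rad and linear speed of scanner below 0.02 m/s and angular speed of scanner below 0.12 rad/s and contact force between the fingers and scanner above 0.3 N), for 1 s.
At the end, for the whole second after the job is handed in: The scanner lies at rest, the right way up (within 0.1 rad), on the rubber pad with its origin within 30 mm of the pad's middle, released, and the label still faces out over the pointer (within 13 mm of the pointer's line) (x of label in the frame of stand above 0 m and y of label in the frame of stand between -0.013 and 0.013 m and horizontal distance between scanner and pad below 0.03 m and z of scanner in the frame of pad between 0.004 and 0.012 m and angle between scanner's own z axis and vertical below 0.1 rad and linear speed of scanner below 0.02 m/s); the robot touches nothing.
It fails at once if the scanner bumps the carousel or its foot (more than 1 N) (contact force between scanner and stand above 1 N).
It fails at once if the scanner is dropped (moves faster than 0.6 m/s while out of the fingers) (linear speed of scanner above 0.6 m/s and contact force between the fingers and scanner below 0.05 N).
It fails at once if the battery, bit case or tub is moved more than 30 mm (distance of any of battery, bitcase, tub from where it was at the start of the episode above 0.03 m).
It also fails if it takes over 67 s, if anything falls off the work surface, if the arm or the gripper's body presses on something with over 40 N, if the wrist force passes 120 N, or if a joint passes its speed limit or range.

## Robot

A 7-joint arm with a two-finger parallel gripper is mounted at the origin on the work surface. World frame = base frame: x ahead of the robot, y to its left, z up, the work surface at z = 0. Lengths are in m, angles in rad, forces in N, time in s.
With the tool pointing down it reaches from about 0.425 to 0.875 m from the base axis. Payload 4.7 kg.
Tool frame: the origin (TCP) lies on the centre line of the jaws, within the pads' length; the fingertips stand 14 mm ahead of it and the grasp point (between the pads) lies 5 mm behind it; z points along the fingers, y is the line along which they close (so a half turn about z gives the same grasp; the last joint's range is limited). The gripper opens to 87 mm and grips with 3 to 60 N. Pads are 19 mm wide; open, the fingers measure 117 mm over their backs; the gripper's body (75 mm by 190 mm) begins 51 mm behind the grasp point.
Start: joints at [1.245, 0.321, -0.07, 1.45, 0.023, 1.371, -0.057], TCP at [0.217, -0.613, 0.237] pointing down, gripper open.
Joint ranges: [-2.86, 2.86], [-0.3, 2.09], [-1.38, 1.24], [0.06, 2.45], [-1.56, 4.7], [0.09, 2.05], [-2.69, 2.69]. Speed limits (rad/s): [2.57, 2.57, 3.14, 3.14, 3.14, 3.14, 3.14].

## Interface

Orientations are given as a rotation vector (axis times angle).
In Python, from bench import ctrl gives the robot as it stands.
- The arm moves only by the tool send_rows, never from a script. Its argument "steps" is a list of rows, each an object of numbers: "tx", "ty", "tz": the shift along the tool's x, y, z in units of 60 mm (1.0 is 60 mm); "turn": the turn about the tool's z in units of 8 degrees (1.0 is 8 degrees); "grip": the opening, from 0 (shut) to 1 (fully open). A call has 1 to 12 rows; each row shifts and turns the commanded pose from where the row before left it, along the tool's axes as they then stand; what a row does not reach is not made up. A row lasts 1/8 s, in which the tool goes at most 62.5 mm and 10.7 degrees, less where a joint would pass 70% of its speed; a pose out of reach is approached as far as the arm can. A call is refused whole if a number of a shift passes 1 or a number of a turn 1, either way. A call with a gripper value outside its range is refused whole. The fingers move at their own pace and stop on an object; "newtons" is the grip in N (left out, the last holds). Time passes only in rows, so rows that do not move let the fingers close. It gives the time, the measured TCP pose, the force, the opening and the grip force at its end, in the units of the state.
- ctrl.get_state(): the state, without advancing time (a new reading comes with each control period).
- ctrl.get_image(name): name is "scene" or "top" or "wrist"; returns a dict with "pixels" (384x512x3 uint8, red, green, blue), "K" (3x3 intrinsics, pixels), "cam_to_world" (4x4, takes a point from camera to world coordinates); the wrist camera has in their place "T_tool_cam" (4x4, takes a point from camera to tool coordinates, whose origin is the TCP and whose axes are the flange's). Camera axes: x right, y down, z forward; pixel columns grow to the right and rows downward; lengths in m; the calibration is good to about 2 mm. A picture is of the moment at which its call begins: read the wrist's pose just before it. There is no depth.
- ctrl.close_job(): hands the job in; it is judged then, once.
The state is a dict: "time": time; "joint_positions": joint angles; "qd": joint speeds; "joint_torque": joint torques, N m; "position": TCP position; "tool_rot": TCP orientation; "ft_force": force on the tool from outside, world axes, zero at the start; "torque": the same for the moment, N m; "grip_width": opening from 0.0 (shut) to 1.0 (fully open); "grip_force": force on a finger pad.
Only numpy, scipy, OpenCV 4.12 (cv2) and the standard library are available. Lean on these libraries where they do the work, as an engineer would, in place of code of your own. Each camera call takes 0.05 s, during which the arm holds its last target. There are 200 camera calls.

## Working session

There is one attempt and no reset: what is moved stays moved. The work goes in short steps, Python scripts to look and compute and a tool call to move; the robot and the scene stay as the last step left them, time stands still between calls to the robot, and variables do not carry over. Pictures are saved under pics/ and viewed, at most 10 in all, crops included, and the job is handed in when it is done.

Besides the shell and the picture viewer there is one more tool, called as name([rows], argument=value, ...), one row to a line, values as JSON. send_rows: Moves the arm, as the interface text tells. Its arguments: {"type":"object","properties":{"steps":{"type":"array"},"newtons":{"type":"number"}},"required":["steps"]}

```bash
mkdir -p pics; python3 - <<'E'
from bench import ctrl
import cv2,numpy as np
print(ctrl.get_state())
for n in ("scene","top"):
    d=ctrl.get_image(n); cv2.imwrite(f"pics/{n}0.png",cv2.resize(d["pixels"][:,:,::-1],(800,600),interpolation=cv2.INTER_CUBIC))
    np.savez(f"{n}.npz",**d); print(n,d["K"].tolist(),d["cam_to_world"].round(4).tolist())
d=ctrl.get_image("wrist");print(d["K"].tolist(),d["T_tool_cam"].round(4).tolist())
E
```

```text
{'time': 0.0, 'joint_positions': array([ 1.24510202,  0.32180837, -0.07010586,  1.45170474,  0.02260475,
        1.37083998, -0.05689958]), 'qd': array([-0.00030079, -0.00032892, -0.00132214,  0.00074871,  0.00087215,
        0.00020758, -0.00088932]), 'joint_torque': array([ 1.10350327e-04, -4.91287351e+01, -4.03740825e-01, -3.12528241e+01,
       -6.37660269e-02,  4.36730019e-02,  1.88500258e-04]), 'position': array([ 0.21641859, -0.61232289,  0.23545626]), 'tool_rot': array([-3.09444917e+00, -5.30939528e-01,  6.78857257e-04]), 'ft_force': array([ 0.25691265, -0.85462093, -0.02676192]), 'torque': array([ 0.04491724,  0.02300961, -0.03759913]), 'grip_force': 0.0, 'grip_width': 1.0026538727926142}
scene [[489.78340906573726, 0.0, 249.05192139888612], [0.0, 489.78340906573726, 183.68453228728285], [0.0, 0.0, 1.0]] [[-0.5195, 0.6671, -0.534, 1.2619], [0.8543, 0.4178, -0.3092, 0.4558], [0.0168, -0.6168, -0.7869, 1.1854], [0.0, 0.0, 0.0, 1.0]]
top [[423.8049938847255, 0.0, 260.0501522832404], [0.0, 423.8049938847255, 191.2711876907306], [0.0, 0.0, 1.0]] [[0.0015, -0.9894, 0.145, 0.3421], [-0.9999, 0.0002, 0.012, 0.009], [-0.0119, -0.1451, -0.9894, 1.2634], [0.0, 0.0, 0.0, 1.0]]
[[338.1135316613012, 0.0, 262.480271248092], [0.0, 338.1135316613012, 196.26364812838062], [0.0, 0.0, 1.0]] [[-0.0001, -0.9632, -0.269, 0.0731], [1.0, -0.0, -0.0004, 0.0015], [0.0004, -0.269, 0.9632, -0.1468], [0.0, 0.0, 0.0, 1.0]]
```

View pics/top0.png

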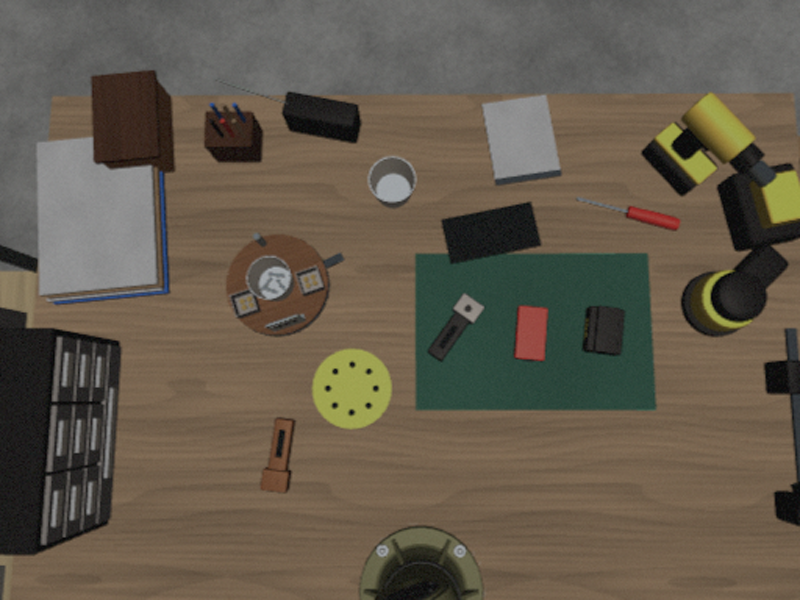

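View pics/scene0.png

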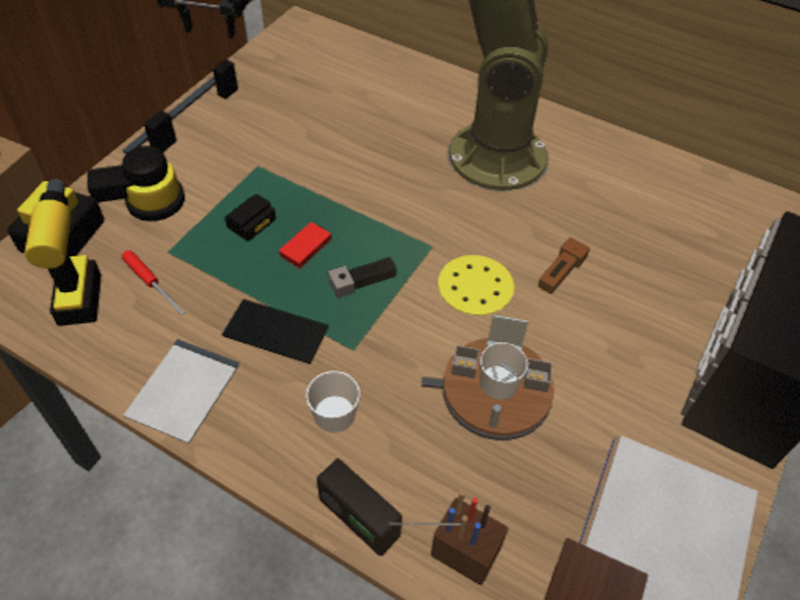

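Top view: the label (285,322) faces the robot, post at (259,237), pointer end (342,259), scanner grip (438,355) to head (474,300), pad about (492,232), and the brown look-alike at (278,455). The scene view agrees. Next, enlarged crops.

```bash
cat > h.py <<'E'
import numpy as np,cv2
def ray(n,u,v,z):
    d=np.load(f"{n}.npz");T=d["cam_to_world"]
    r=T[:3,:3]@np.linalg.solve(d["K"],[u,v,1.]);return T[:3,3]+r*(z-T[2,3])/r[2]
def proj(n,p):
    d=np.load(f"{n}.npz");T=d["cam_to_world"]
    q=d["K"]@(T[:3,:3].T@(np.array(p)-T[:3,3]));return q[:2]/q[2]
E
python3 - <<'E'
import numpy as np,cv2
t=np.load("top.npz")["pixels"];s=np.load("scene.npz")["pixels"]
def c(im,u,v,w,h):return cv2.resize(im[v:v+h,u:u+w],(400,300),interpolation=cv2.INTER_CUBIC)
# each crop 80x60 -> x5
a=np.vstack([np.hstack([c(t,140,140,88,66),c(t,270,120,88,66)]),np.hstack([c(s,265,195,96,72),c(t,262,185,56,42)])])
cv2.imwrite("pics/crop.png",np.clip(a[:,:,::-1]*1.4,0,255))
E
```

```text
[ WARN:0@0.087] global loadsave.cpp:1063 imwrite_ Unsupported depth image for selected encoder is fallbacked to CV_8U.
```

View pics/crop.png

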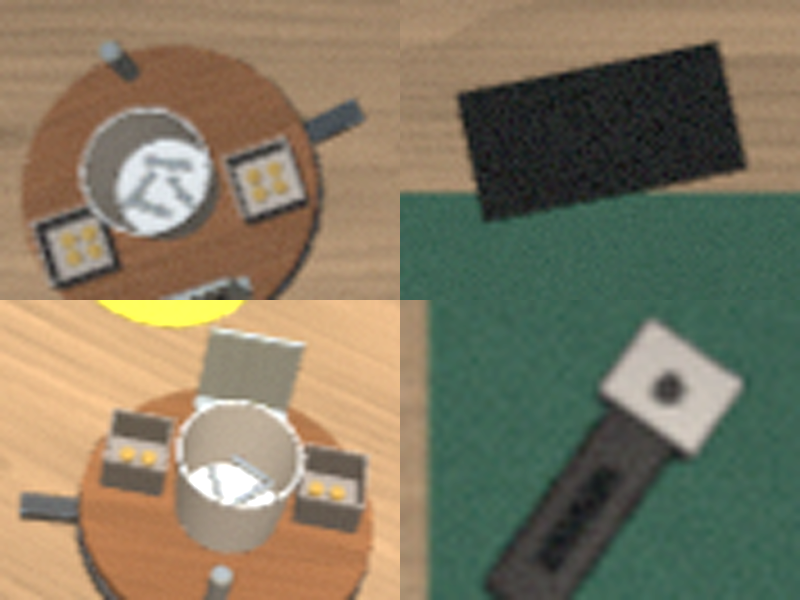

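Crop: post top (110,50), pointer end (362,108), disc centre about (171,192), tub rim centre (148,172), pad corners (458,93),(717,42),(747,168),(485,222), scanner head corners (651,318),(744,381),(692,457),(600,388).

```bash
python3 - <<'E'
from h import *
A=lambda x,y,z:ray("top",140+x/4.545,140+y/4.545,z)
B=lambda x,y,z:ray("top",270+(x-400)/4.545,120+y/4.545,z)
C=lambda x,y,z:ray("top",262+(x-400)/7.143,185+(y-300)/7.143,z)
S=lambda x,y,z:ray("scene",265+x/4.1667,195+(y-300)/4.1667,z)
np.set_printoptions(precision=4,suppress=True)
print("ptr",A(362,108,.011),S(20,506,.008));print("post",A(110,50,.09),S(221,574,.09));print("disc",A(171,192,.028));print("tub",A(148,172,.096),S(240,455,.096))
c=A(148,172,.096);c2=A(171,192,.028)
for k in(c,c2):
  p=A(362,108,.011)-k;q=A(110,50,.09)-k
  print(np.hypot(*p[:2]),np.degrees(np.arctan2(p[1],p[0])),np.hypot(*q[:2]),np.degrees(np.arctan2(q[1],q[0])))
P=np.array([B(*x,.008) for x in((458,93),(717,42),(747,168),(485,222))]);print("pad",P.mean(0),np.linalg.norm(P-np.roll(P,1,0),axis=1));d=P[1]-P[0]+P[2]-P[3];print(np.degrees(np.arctan2(d[1],d[0])))
H=np.array([C(*x,.037) for x in((651,318),(744,381),(692,457),(600,388))]);print("head",H.mean(0),np.linalg.norm(H-np.roll(H,1,0),axis=1))
f=H[0]+H[1]-H[2]-H[3];r=(ray("top",430*.64,353*.64,.031)+ray("top",441*.64,360*.64,.031))/2;g=H.mean(0)-r
print(r,np.degrees(np.arctan2(f[1],f[0])),np.degrees(np.arctan2(g[1],g[0])),np.hypot(*g[:2]))
u=g/np.hypot(*g[:2]);print("origin",H.mean(0)-u*.052*1)
for n,x,y,z in(("tub",392,180,.07),("bit",532,333,.025),("bat",605,330,.048),("brownhead",276,481,.03)):print(n,ray("top",x*.64,y*.64,z))
E
```

```text
ptr [0.6096 0.1463 0.011 ] [0.616  0.1539 0.008 ]
post [0.63   0.2962 0.09  ] [0.6379 0.3028 0.09  ]
disc [0.5503 0.2682 0.028 ]
tub [0.5513 0.2686 0.096 ] [0.5585 0.276  0.096 ]
0.13545662478974715 -64.49979232253064 0.08337188603240728 19.35685857298478
0.13561764997994938 -64.03628499898134 0.08447944984218007 19.33089564839657
pad [ 0.6563 -0.1405  0.008 ] [0.0898 0.1776 0.0884 0.1782]
-78.4267694980857
head [ 0.5049 -0.0928  0.037 ] [0.0358 0.0458 0.0379 0.0467]
[ 0.4146 -0.0304  0.031 ] -35.41463484150293 -34.64401554748267 0.10975396026356012
origin [ 0.4621 -0.0632  0.0342]
tub [0.7418 0.0506 0.07  ]
bit [ 0.459  -0.2113  0.025 ]
bat [ 0.4624 -0.3411  0.048 ]
brownhead [0.189  0.2599 0.03  ]
```

send_rows([
  {"tz": -0.6, "grip": 1},
  {"tx": 0.3, "ty": -0.3, "tz": -0.5, "grip": 1},
  {"tx": 0.6, "ty": -0.6, "grip": 1},
  {"tx": 0.6, "ty": -0.6, "grip": 1},
  {"tx": 0.6, "ty": -0.6, "grip": 1},
  {"tx": 0.6, "ty": -0.6, "grip": 1},
  {"tx": 0.6, "ty": -0.6, "grip": 1},
  {"tx": 0.6, "ty": -0.6, "grip": 1},
  {"tx": 0.6, "ty": -0.6, "grip": 1},
  {"tx": 0.6, "ty": -0.6, "grip": 1},
  {"tx": 0.6, "ty": -0.6, "grip": 1},
  {"tx": 0.6, "ty": -0.6, "grip": 1},
])

```text
validation failed for argument at $.st...
```

send_rows([
  {"tx": 0.6, "ty": -0.6, "grip": 1},
  {"tx": 0.6, "ty": -0.6, "grip": 1},
  {"tx": 0.6, "ty": -0.6, "grip": 1},
  {"tx": 0.6, "ty": -0.6, "grip": 1},
  {"tx": 0.6, "ty": -0.6, "grip": 1},
  {"tx": 0.6, "ty": -0.6, "grip": 1},
  {"tx": 0.6, "ty": -0.6, "grip": 1},
  {"tx": 0.6, "ty": -0.6, "grip": 1},
  {"grip": 1},
  {"grip": 1},
])

```text
validation failed for argument at $.st...
```

```bash
cat >> h.py <<'E'
from bench import ctrl
from scipy.spatial.transform import Rotation as R
np.set_printoptions(precision=4,suppress=True)
def yaw():
    s=ctrl.get_state();m=R.from_rotvec(s["tool_rot"]).as_matrix();return s,m,np.degrees(np.arctan2(m[1,0],m[0,0]))
def go(p,yw=None):
    "units needed, shift first (in present axes), then turn"
    s,m,y=yaw();d=m.T@(np.array(p)-s["position"])/.06
    print("t",round(s["time"],2),"pos",s["position"],"yaw",round(y,1),"tilt",m[2,2].round(5),"q",s["joint_positions"].round(2),"shift",d.round(3),"turn",None if yw is None else round(-((yw-y+180)%360-180)/8,2))
def wrist(name):
    s,m,y=yaw();d=ctrl.get_image("wrist");T=np.eye(4);T[:3,:3]=m;T[:3,3]=s["position"]
    np.savez("wrist.npz",pixels=d["pixels"],K=d["K"],cam_to_world=T@d["T_tool_cam"])
    cv2.imwrite(f"pics/{name}.png",cv2.resize(d["pixels"][:,:,::-1],(800,600),interpolation=cv2.INTER_CUBIC))
E
python3 - <<'E'
from h import *
go((.634,.3,.2),19.3);wrist("w1")
for p in((.63,.2962,.09),(.6379,.3028,.09)):print(proj("wrist",p)/.64)
E
```

```text
t 0.15 pos [ 0.2165 -0.6125  0.2357] yaw 19.5 tilt -1.0 q [ 1.25  0.32 -0.07  1.45  0.02  1.37 -0.06] shift [ 11.63  -12.017   0.613] turn 0.02
[-2858.8873 -2761.2345]
[-2949.9362 -2874.1917]
```

View pics/w1.png

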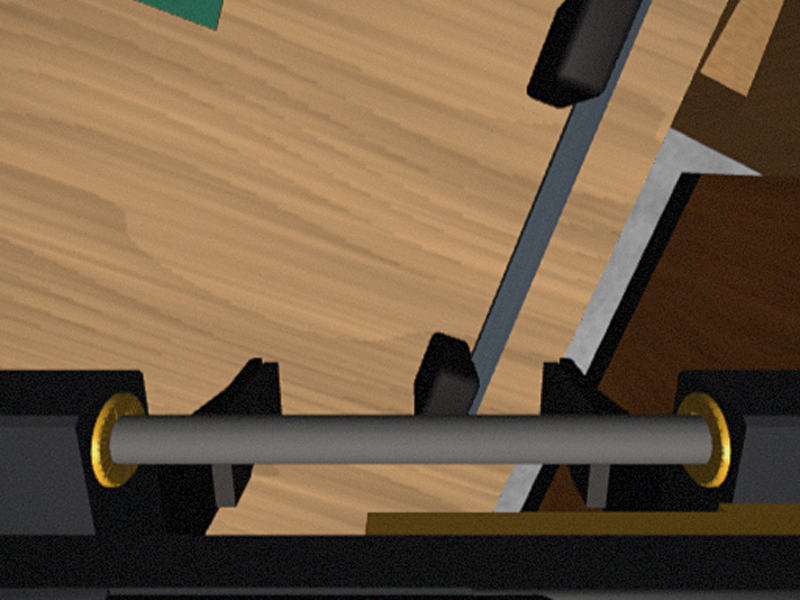

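The wrist view shows only bare bench and the rail at (540,220); the arm hasn't moved because the rows were refused. I'll send a complete row with every field.

send_rows([
  {"tx": 0, "ty": 0, "tz": -0.6, "turn": 0, "grip": 1},
  {"tx": 0.3, "ty": -0.3, "tz": -0.5, "turn": 0, "grip": 1},
  {"tx": 0.6, "ty": -0.6, "tz": 0, "turn": 0, "grip": 1},
  {"tx": 0.6, "ty": -0.6, "tz": 0, "turn": 0, "grip": 1},
  {"tx": 0.6, "ty": -0.6, "tz": 0, "turn": 0, "grip": 1},
  {"tx": 0.6, "ty": -0.6, "tz": 0, "turn": 0, "grip": 1},
  {"tx": 0.6, "ty": -0.6, "tz": 0, "turn": 0, "grip": 1},
  {"tx": 0.6, "ty": -0.6, "tz": 0, "turn": 0, "grip": 1},
  {"tx": 0.6, "ty": -0.6, "tz": 0, "turn": 0, "grip": 1},
  {"tx": 0.6, "ty": -0.6, "tz": 0, "turn": 0, "grip": 1},
  {"tx": 0.6, "ty": -0.6, "tz": 0, "turn": 0, "grip": 1},
])

```text
time: 1.58
position: [0.4255, -0.1748, 0.3026]
tool_rot: [3.096, 0.531, 0.0]
ft_force: [1.5, 0.4, 0.5]
grip_width: 0.996
grip_force: 0.0
```

send_rows([
  {"tx": 0.4, "ty": -0.57, "tz": 0, "turn": 0, "grip": 1},
  {"tx": 0.4, "ty": -0.57, "tz": 0, "turn": 0, "grip": 1},
  {"tx": 0.4, "ty": -0.57, "tz": 0, "turn": 0, "grip": 1},
  {"tx": 0.4, "ty": -0.57, "tz": 0, "turn": 0, "grip": 1},
  {"tx": 0.4, "ty": -0.57, "tz": 0, "turn": 0, "grip": 1},
  {"tx": 0.4, "ty": -0.57, "tz": 0, "turn": 0, "grip": 1},
  {"tx": 0.4, "ty": -0.57, "tz": 0, "turn": 0, "grip": 1},
  {"tx": 0.4, "ty": -0.57, "tz": 0, "turn": 0, "grip": 1},
  {"tx": 0.4, "ty": -0.57, "tz": 0, "turn": 0, "grip": 1},
  {"tx": 0.4, "ty": -0.57, "tz": 0, "turn": 0, "grip": 1},
  {"tx": 0.4, "ty": -0.57, "tz": 0, "turn": 0, "grip": 1},
  {"tx": 0, "ty": 0, "tz": 0, "turn": 0, "grip": 0.6},
])

```text
time: 3.08
position: [0.5474, 0.2702, 0.3017]
tool_rot: [-3.092, -0.54, 0.003]
ft_force: [0.0, 0.4, 0.3]
grip_width: 0.946
grip_force: 0.0
```

```bash
python3 - <<'E'
from h import *
go((.634,.3,.2),19.3);wrist("w2")
for p in((.63,.2962,.09),(.6379,.3028,.09),(.6096,.1463,.011),(.616,.1539,.008)):print(proj("wrist",p)/.64)
E
```

```text
t 3.08 pos [0.5474 0.2702 0.3017] yaw 19.8 tilt -0.99999 q [ 0.23  0.34 -0.93  1.43  0.27  1.51 -1.92] shift [1.529 0.028 1.693] turn 0.07
[414.6869 137.0828]
[409.2173 121.2644]
[576.5468 229.8006]
[570.3114 218.9003]
```

View pics/w2.png

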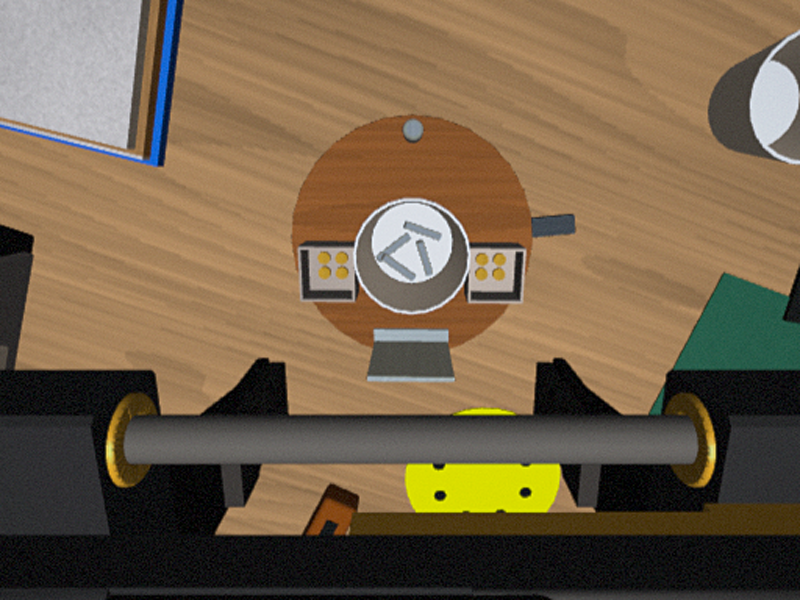

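Post top is at (413,130) and the pointer end at (575,224), halfway between the top and scene predictions. So I'll use the mean: axis ≈ (0.555, 0.272), post ≈ (0.634, 0.2995). Descending over the post.

send_rows([
  {"tx": 0.5, "ty": 0.01, "tz": 0, "turn": 0, "grip": 0.6},
  {"tx": 0.5, "ty": 0.01, "tz": 0.1, "turn": 0.03, "grip": 0.6},
  {"tx": 0.53, "ty": 0.01, "tz": 0.5, "turn": 0.03, "grip": 0.6},
  {"tx": 0, "ty": 0, "tz": 0.7, "turn": 0, "grip": 0.6},
  {"tx": 0, "ty": 0, "tz": 0.7, "turn": 0, "grip": 0.6},
  {"tx": 0, "ty": 0, "tz": 0.6, "turn": 0, "grip": 0.6},
  {"tx": 0, "ty": 0, "tz": 0.5, "turn": 0, "grip": 0.6},
  {"tx": 0, "ty": 0, "tz": 0.4, "turn": 0, "grip": 0.6},
  {"tx": 0, "ty": 0, "tz": 0.35, "turn": 0, "grip": 0.6},
  {"tx": 0, "ty": 0, "tz": 0, "turn": 0, "grip": 0.6},
])

```text
time: 4.38
position: [0.6351, 0.2938, 0.0698]
tool_rot: [3.097, 0.517, -0.004]
ft_force: [0.1, -0.2, 0.8]
grip_width: 0.599
grip_force: 0.0
```

send_rows([
  {"tx": 0, "ty": 0, "tz": 0, "turn": 0, "grip": 0},
  {"tx": 0, "ty": 0, "tz": 0, "turn": 0, "grip": 0},
  {"tx": 0, "ty": 0, "tz": 0, "turn": 0, "grip": 0},
  {"tx": 0, "ty": 0, "tz": 0, "turn": 0, "grip": 0},
  {"tx": 0, "ty": 0, "tz": 0, "turn": 0, "grip": 0},
], newtons=8)

```text
time: 5.0
position: [0.636, 0.2957, 0.072]
tool_rot: [-3.098, -0.519, -0.002]
ft_force: [-0.1, 1.6, 1.1]
grip_width: 0.158
grip_force: 8.0
```

```bash
python3 - <<'E'
from h import *
go((.634,.2995,.07),19.3)
print(ctrl.get_state()["grip_width"]*87,ctrl.get_state()["grip_force"])
E
```

```text
t 5.0 pos [0.636  0.2957 0.072 ] yaw 19.0 tilt -1.0 q [ 0.08  0.68 -0.8   1.46  0.5   1.21 -2.03] shift [-0.011 -0.071  0.034] turn -0.04
13.703211906778789 7.9997217154596
```

send_rows([
  {"tx": 0, "ty": -0.05, "tz": 0, "turn": -0.25, "grip": 0},
  {"tx": -0.002, "ty": -0.1, "tz": 0, "turn": -0.5, "grip": 0},
  {"tx": -0.003, "ty": -0.147, "tz": 0, "turn": -0.75, "grip": 0},
  {"tx": -0.003, "ty": -0.147, "tz": 0, "turn": -0.75, "grip": 0},
  {"tx": -0.003, "ty": -0.147, "tz": 0, "turn": -0.75, "grip": 0},
  {"tx": -0.003, "ty": -0.147, "tz": 0, "turn": -0.75, "grip": 0},
  {"tx": -0.003, "ty": -0.147, "tz": 0, "turn": -0.75, "grip": 0},
  {"tx": 0, "ty": 0, "tz": 0, "turn": 0, "grip": 0},
])

```text
time: 6.0
position: [0.6056, 0.3396, 0.072]
tool_rot: [-2.784, -1.451, -0.004]
ft_force: [2.1, 4.4, 0.5]
grip_width: 0.157
grip_force: 8.0
```

```bash
python3 - <<'E'
from h import *
go((.634,.2995,.07),115.35)
p=ctrl.get_state()["position"]-[.555,.272,0];print(np.hypot(*p[:2]),np.degrees(np.arctan2(p[1],p[0])))
E
```

```text
t 6.0 pos [0.6056 0.3396 0.072 ] yaw 55.1 tilt -1.0 q [ 0.08  0.72 -0.93  1.48  0.59  1.23 -1.53] shift [-0.277  0.771  0.032] turn -7.54
0.0844455901125439 53.179876083208285
```

send_rows([
  {"tx": -0.002, "ty": -0.1, "tz": 0, "turn": -0.5, "grip": 0},
  {"tx": -0.003, "ty": -0.147, "tz": 0, "turn": -0.75, "grip": 0},
  {"tx": -0.003, "ty": -0.147, "tz": 0, "turn": -0.75, "grip": 0},
  {"tx": -0.003, "ty": -0.147, "tz": 0, "turn": -0.75, "grip": 0},
  {"tx": -0.003, "ty": -0.147, "tz": 0, "turn": -0.75, "grip": 0},
  {"tx": -0.003, "ty": -0.147, "tz": 0, "turn": -0.75, "grip": 0},
  {"tx": -0.003, "ty": -0.147, "tz": 0, "turn": -0.75, "grip": 0},
  {"tx": -0.003, "ty": -0.147, "tz": 0, "turn": -0.75, "grip": 0},
  {"tx": -0.003, "ty": -0.147, "tz": 0, "turn": -0.75, "grip": 0},
  {"tx": -0.003, "ty": -0.147, "tz": 0, "turn": -0.75, "grip": 0},
  {"tx": -0.002, "ty": -0.08, "tz": 0, "turn": -0.4, "grip": 0},
  {"tx": 0, "ty": 0, "tz": 0, "turn": 0, "grip": 0},
])

```text
time: 7.5
position: [0.5196, 0.3473, 0.072]
tool_rot: [-1.662, -2.665, -0.0]
ft_force: [-0.8, 1.9, 3.7]
grip_width: 0.158
grip_force: 8.0
```

```bash
python3 - <<'E'
from h import *
go((.519,.347,.07),115.35)
p=ctrl.get_state()["position"]-[.555,.272,0];print(np.hypot(*p[:2]),np.degrees(np.arctan2(p[1],p[0])))
E
```

```text
t 7.5 pos [0.5196 0.3473 0.072 ] yaw 116.1 tilt -1.0 q [ 0.22  0.73 -1.18  1.67  0.71  1.24 -0.66] shift [ 0.001 -0.011  0.033] turn 0.1
0.08316427239241096 115.18668528396168
```

send_rows([
  {"tx": 0, "ty": 0, "tz": 0, "turn": 0, "grip": 0},
  {"tx": 0, "ty": 0, "tz": 0, "turn": 0, "grip": 0.5},
  {"tx": 0, "ty": 0, "tz": 0, "turn": 0, "grip": 0.5},
  {"tx": 0, "ty": 0, "tz": 0, "turn": 0, "grip": 0.5},
  {"tx": 0, "ty": 0, "tz": -0.3, "turn": 0, "grip": 0.5},
  {"tx": 0, "ty": 0, "tz": -0.6, "turn": 0, "grip": 0.5},
  {"tx": 0, "ty": 0, "tz": -0.8, "turn": 0, "grip": 0.8},
  {"tx": 0, "ty": 0, "tz": -0.8, "turn": 0, "grip": 0.8},
  {"tx": 0, "ty": 0, "tz": -0.6, "turn": 0, "grip": 0.8},
  {"tx": -0.5, "ty": 0, "tz": -0.3, "turn": 0, "grip": 0.8},
  {"tx": -0.9, "ty": 0, "tz": 0, "turn": 0, "grip": 0.8},
  {"tx": -0.9, "ty": 0, "tz": 0, "turn": 0, "grip": 0.8},
])

```text
time: 9.0
position: [0.5814, 0.2224, 0.2774]
tool_rot: [1.657, 2.667, 0.002]
ft_force: [1.2, -0.2, -0.2]
grip_width: 0.799
grip_force: 0.0
```

```bash
python3 - <<'E'
from h import *
s=ctrl.get_state()
go((.5,.0,.25),-35)
wrist("w3");d=ctrl.get_image("top");np.savez("top.npz",**d)
t=d["pixels"];b=cv2.resize(t[130:205,135:235],(400,300),interpolation=cv2.INTER_CUBIC)
w=np.load("wrist.npz")["pixels"]
a=np.zeros((600,800,3),np.uint8);a[:300,:400]=b;a[:384,400:]=0
a[:300,400:]=cv2.resize(t[120:195,235:335],(400,300));a[300:,:400]=cv2.resize(w,(400,300))
cv2.imwrite("pics/m3.png",a[:,:,::-1])
E
```

```text
t 9.0 pos [0.5814 0.2224 0.2774] yaw 116.3 tilt -1.0 q [ 0.5   0.56 -1.31  1.43  0.54  1.55 -0.32] shift [-2.722 -2.859  0.453] turn 18.91
```

View pics/m3.png

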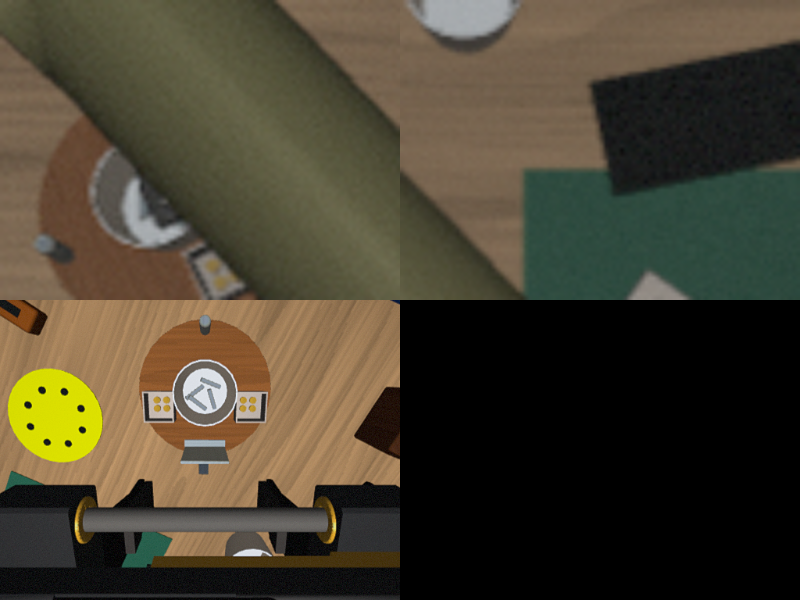

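The wrist panel shows the label plate at (204,453) in line with the pointer end (203,470), the axis (205,392) and the post (205,322), so the label is at the pointer. Next, the scanner.

send_rows([
  {"tx": -0.44, "ty": -0.62, "tz": 0, "turn": 0, "grip": 0.8},
  {"tx": -0.44, "ty": -0.62, "tz": 0, "turn": 0, "grip": 0.8},
  {"tx": -0.44, "ty": -0.62, "tz": 0, "turn": 0, "grip": 0.8},
  {"tx": -0.44, "ty": -0.62, "tz": 0, "turn": 0, "grip": 0.8},
  {"tx": -0.44, "ty": -0.62, "tz": 0, "turn": 0, "grip": 0.8},
  {"tx": -0.44, "ty": -0.62, "tz": 0, "turn": 0, "grip": 0.8},
  {"tx": 0, "ty": 0, "tz": 0, "turn": 0.6, "grip": 0.8},
  {"tx": 0, "ty": 0, "tz": 0, "turn": 0.9, "grip": 0.8},
  {"tx": 0, "ty": 0, "tz": 0, "turn": 0.9, "grip": 0.8},
  {"tx": 0, "ty": 0, "tz": 0, "turn": 0.9, "grip": 0.8},
  {"tx": 0, "ty": 0, "tz": 0, "turn": 0.9, "grip": 0.8},
  {"tx": 0, "ty": 0, "tz": 0, "turn": 0.9, "grip": 0.8},
])

```text
time: 10.6
position: [0.4514, -0.0148, 0.276]
tool_rot: [2.487, 1.918, -0.003]
ft_force: [1.2, -0.0, -0.7]
grip_width: 0.802
grip_force: 0.0
```

```bash
python3 - <<'E'
from h import *
go((.47,-.063,.277),-35)
E
```

```text
t 10.6 pos [ 0.4514 -0.0148  0.276 ] yaw 75.3 tilt -1.0 q [ 1.39 -0.28 -1.19  1.82 -0.26  1.43 -0.01] shift [-0.698  0.504 -0.016] turn 13.78
```

send_rows([
  {"tx": -0.2, "ty": 0.2, "tz": 0.5, "turn": 0, "grip": 0.8},
  {"tx": -0.2, "ty": 0.2, "tz": 0.5, "turn": 0, "grip": 0.8},
  {"tx": 0, "ty": 0, "tz": 0.5, "turn": 0.8, "grip": 0.8},
  {"tx": 0, "ty": 0, "tz": 0.2, "turn": 0.8, "grip": 0.8},
  {"tx": 0, "ty": 0, "tz": 0, "turn": 0.8, "grip": 0.8},
  {"tx": 0, "ty": 0, "tz": 0, "turn": 0.8, "grip": 0.8},
  {"tx": 0, "ty": 0, "tz": 0, "turn": 0.8, "grip": 0.8},
])

```text
time: 11.48
position: [0.4686, -0.0444, 0.1743]
tool_rot: [2.92, 1.158, -0.001]
ft_force: [0.7, -0.1, 0.9]
grip_width: 0.8
grip_force: 0.0
```

```bash
python3 - <<'E'
from h import *
go((.47,-.063,.277),-35)
E
```

```text
t 11.47 pos [ 0.4686 -0.0444  0.1743] yaw 43.3 tilt -1.0 q [ 1.35  0.06 -1.32  1.93  0.06  1.2  -0.81] shift [-0.197  0.242 -1.711] turn 9.78
```

send_rows([
  {"tx": 0, "ty": 0, "tz": 0, "turn": 0.8, "grip": 0.8},
  {"tx": 0, "ty": 0, "tz": 0, "turn": 0.8, "grip": 0.8},
  {"tx": 0, "ty": 0, "tz": 0, "turn": 0.8, "grip": 0.8},
  {"tx": 0, "ty": 0, "tz": 0, "turn": 0.8, "grip": 0.8},
  {"tx": 0, "ty": 0, "tz": 0, "turn": 0.8, "grip": 0.8},
  {"tx": 0, "ty": 0, "tz": 0, "turn": 0, "grip": 0.8},
])

```text
time: 12.22
position: [0.4686, -0.0447, 0.1743]
tool_rot: [3.125, 0.316, -0.001]
ft_force: [-0.5, 0.0, 0.2]
grip_width: 0.797
grip_force: 0.0
```

```bash
python3 - <<'E'
from h import *
go((.47,-.063,.174),-35)
wrist("w4")
E
```

```text
t 12.22 pos [ 0.4686 -0.0447  0.1743] yaw 11.5 tilt -1.0 q [ 1.3   0.05 -1.27  1.93  0.05  1.2  -1.36] shift [-0.038  0.303  0.005] turn 5.82
```

View pics/w4.png

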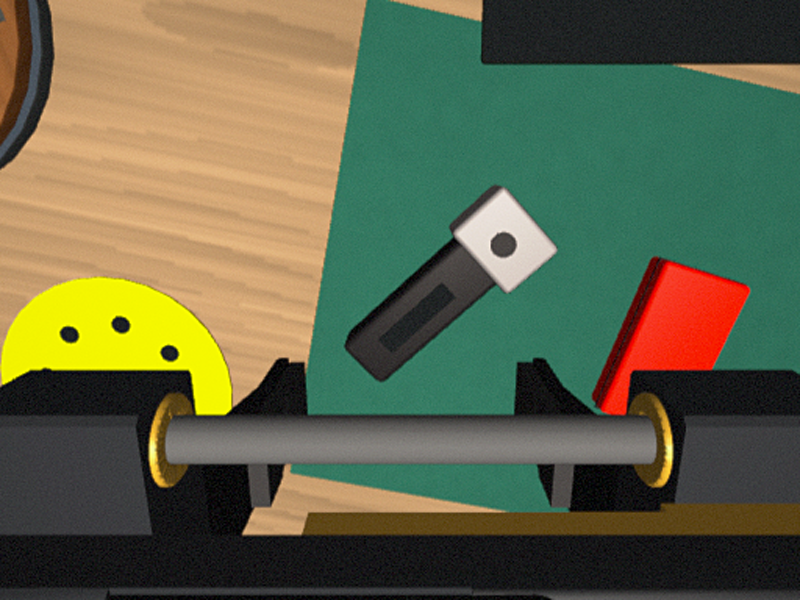

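Scanner head top corners: (455,234),(500,187),(557,248),(510,292); rear end of the grip (347,343)–(383,379); near-left corner of the pad (482,63).

```bash
python3 - <<'E'
from h import *
W=lambda x,y,z:ray("wrist",x*.64,y*.64,z)
H=np.array([W(*c,.037) for c in((500,187),(557,248),(510,292),(455,234))])
print(np.linalg.norm(H-np.roll(H,1,0),axis=1))
f=H[0]+H[1]-H[2]-H[3];r=(W(347,343,.029)+W(383,379,.029))/2;g=H.mean(0)-r
print(H.mean(0),r,np.hypot(*g[:2]),[np.degrees(np.arctan2(v[1],v[0])) for v in(f,g)])
u=g[:2]/np.hypot(*g[:2]);o=H.mean(0)[:2]-.046*u;print("o",o,"padcorner",W(482,63,.008))
B=lambda x,y,z:np.round(x,3)
go((*o,.035),-36)
E
```

```text
[0.0338 0.0457 0.0345 0.0448]
[ 0.5093 -0.0906  0.037 ] [ 0.4227 -0.0285  0.029 ] 0.10657517121562482 [np.float64(-32.31590999899322), np.float64(-35.611952486012314)]
o [ 0.4719 -0.0638] padcorner [ 0.598  -0.0599  0.008 ]
t 12.28 pos [ 0.4686 -0.0448  0.1742] yaw 11.6 tilt -1.0 q [ 1.3   0.05 -1.27  1.93  0.05  1.2  -1.36] shift [-0.008  0.319  2.32 ] turn 5.95
```

send_rows([
  {"tx": 0, "ty": 0.31, "tz": 0.2, "turn": 0.8, "grip": 0.8},
  {"tx": 0, "ty": 0, "tz": 0.4, "turn": 0.8, "grip": 0.8},
  {"tx": 0, "ty": 0, "tz": 0.4, "turn": 0.8, "grip": 0.8},
  {"tx": 0, "ty": 0, "tz": 0, "turn": 0.8, "grip": 0.8},
  {"tx": 0, "ty": 0, "tz": 0, "turn": 0.8, "grip": 0.8},
  {"tx": 0, "ty": 0, "tz": 0, "turn": 0.8, "grip": 0.8},
  {"tx": 0, "ty": 0, "tz": 0, "turn": 0.8, "grip": 0.8},
  {"tx": 0, "ty": 0, "tz": 0, "turn": 0.22, "grip": 0.8},
  {"tx": 0, "ty": 0, "tz": 0, "turn": 0, "grip": 0.8},
])

```text
time: 13.4
position: [0.4721, -0.0635, 0.1138]
tool_rot: [2.995, -0.945, -0.001]
ft_force: [0.5, -0.5, -0.7]
grip_width: 0.801
grip_force: 0.0
```

```bash
python3 - <<'E'
from h import *
go((.473,-.0645,.021),-35)
E
```

```text
t 13.4 pos [ 0.4721 -0.0635  0.1138] yaw -35.0 tilt -1.0 q [ 1.12  0.17 -1.1   1.99  0.17  1.08 -2.24] shift [0.022 0.004 1.547] turn -0.0
```

send_rows([
  {"tx": 0.02, "ty": 0, "tz": 0.3, "turn": 0, "grip": 0.8},
  {"tx": 0, "ty": 0, "tz": 0.4, "turn": 0, "grip": 0.8},
  {"tx": 0, "ty": 0, "tz": 0.4, "turn": 0, "grip": 0.8},
  {"tx": 0, "ty": 0, "tz": 0.3, "turn": 0, "grip": 0.8},
  {"tx": 0, "ty": 0, "tz": 0.14, "turn": 0, "grip": 0.8},
  {"tx": 0, "ty": 0, "tz": 0, "turn": 0, "grip": 0.8},
  {"tx": 0, "ty": 0, "tz": 0, "turn": 0, "grip": 0},
  {"tx": 0, "ty": 0, "tz": 0, "turn": 0, "grip": 0},
  {"tx": 0, "ty": 0, "tz": 0, "turn": 0, "grip": 0},
  {"tx": 0, "ty": 0, "tz": 0, "turn": 0, "grip": 0},
  {"tx": 0, "ty": 0, "tz": 0, "turn": 0, "grip": 0},
], newtons=20)

```text
time: 14.78
position: [0.473, -0.0644, 0.0214]
tool_rot: [2.994, -0.949, -0.001]
ft_force: [-0.3, 0.1, 1.5]
grip_width: 0.387
grip_force: 20.0
```

```bash
python3 - <<'E'
from h import *
go((.473,-.0645,.021),-35);print(ctrl.get_state()["grip_width"]*87)
E
```

```text
t 14.78 pos [ 0.473  -0.0644  0.0214] yaw -35.2 tilt -1.0 q [ 0.99  0.35 -1.    2.06  0.37  0.92 -2.4 ] shift [0.001 0.002 0.007] turn -0.02
33.64571768961156
```

Gripped at 33.6 mm, which matches the 34 mm grip. Lift, then turn to heading about 115°.

send_rows([
  {"tx": 0, "ty": 0, "tz": -0.2, "turn": 0, "grip": 0},
  {"tx": 0, "ty": 0, "tz": -0.4, "turn": 0, "grip": 0},
  {"tx": 0, "ty": 0, "tz": -0.5, "turn": 0, "grip": 0},
  {"tx": 0.2, "ty": -0.2, "tz": -0.5, "turn": 0, "grip": 0},
  {"tx": 0.4, "ty": -0.4, "tz": -0.4, "turn": 0, "grip": 0},
  {"tx": 0.5, "ty": -0.5, "tz": -0.3, "turn": 0, "grip": 0},
  {"tx": 0.4, "ty": -0.4, "tz": -0.1, "turn": -0.3, "grip": 0},
  {"tx": 0.2, "ty": -0.2, "tz": 0, "turn": -0.6, "grip": 0},
  {"tx": 0, "ty": 0, "tz": 0, "turn": -0.8, "grip": 0},
  {"tx": 0, "ty": 0, "tz": 0, "turn": -0.8, "grip": 0},
  {"tx": 0, "ty": 0, "tz": 0, "turn": -0.8, "grip": 0},
  {"tx": 0, "ty": 0, "tz": 0, "turn": -0.8, "grip": 0},
])

```text
time: 16.27
position: [0.6147, -0.039, 0.1655]
tool_rot: [3.141, -0.059, -0.002]
ft_force: [0.1, 0.2, -2.2]
grip_width: 0.388
grip_force: 20.0
```

send_rows([
  {"tx": 0, "ty": 0, "tz": 0, "turn": -0.8, "grip": 0},
  {"tx": 0, "ty": 0, "tz": 0, "turn": -0.8, "grip": 0},
  {"tx": 0, "ty": 0, "tz": 0, "turn": -0.8, "grip": 0},
  {"tx": 0, "ty": 0, "tz": 0, "turn": -0.8, "grip": 0},
  {"tx": 0, "ty": 0, "tz": 0, "turn": -0.8, "grip": 0},
  {"tx": 0, "ty": 0, "tz": 0, "turn": -0.8, "grip": 0},
  {"tx": 0, "ty": 0, "tz": 0, "turn": -0.8, "grip": 0},
  {"tx": 0, "ty": 0, "tz": 0, "turn": -0.8, "grip": 0},
  {"tx": 0, "ty": 0, "tz": 0, "turn": -0.8, "grip": 0},
  {"tx": 0, "ty": 0, "tz": 0, "turn": -0.8, "grip": 0},
  {"tx": 0, "ty": 0, "tz": 0, "turn": -0.8, "grip": 0},
  {"tx": 0, "ty": 0, "tz": 0, "turn": -0.8, "grip": 0},
])

```text
time: 17.77
position: [0.6147, -0.0394, 0.1654]
tool_rot: [-2.498, -1.904, 0.002]
ft_force: [-0.9, -0.5, -2.8]
grip_width: 0.387
grip_force: 20.0
```

```bash
python3 - <<'E'
from h import *
go((.654,.063,.0764),115.3);print(ctrl.get_state()["grip_width"]*87)
E
```

```text
t 17.77 pos [ 0.6147 -0.0394  0.1654] yaw 74.6 tilt -1.0 q [ 0.96  0.68 -1.33  1.6   0.66  1.4  -0.71] shift [1.82  0.181 1.483] turn -5.08
33.64386656681858
```

send_rows([
  {"tx": 0, "ty": 0, "tz": 0, "turn": -0.8, "grip": 0},
  {"tx": 0, "ty": 0, "tz": 0, "turn": -0.8, "grip": 0},
  {"tx": 0, "ty": 0, "tz": 0, "turn": -0.8, "grip": 0},
  {"tx": 0, "ty": 0, "tz": 0, "turn": -0.8, "grip": 0},
  {"tx": 0, "ty": 0, "tz": 0, "turn": -0.8, "grip": 0},
  {"tx": 0, "ty": 0, "tz": 0, "turn": -0.7, "grip": 0},
  {"tx": 0, "ty": 0, "tz": 0, "turn": -0.38, "grip": 0},
  {"tx": 0.3, "ty": 0.3, "tz": 0, "turn": 0, "grip": 0},
  {"tx": 0.4, "ty": 0.4, "tz": 0, "turn": 0, "grip": 0},
  {"tx": 0.3, "ty": 0.4, "tz": 0, "turn": 0, "grip": 0},
  {"tx": 0.2, "ty": 0.2, "tz": 0, "turn": 0, "grip": 0},
  {"tx": 0, "ty": 0, "tz": 0, "turn": 0, "grip": 0},
])

```text
time: 19.27
position: [0.6548, 0.061, 0.1655]
tool_rot: [-1.682, -2.652, 0.0]
ft_force: [-0.5, -0.5, -2.9]
grip_width: 0.39
grip_force: 20.0
```

```bash
python3 - <<'E'
from h import *
go((.654,.063,.0764),115.3);wrist("w5")
for p in((.555,.272,.096),(.5922,.1933,.108),(.6128,.150,.011),(.745,.054,.07)):print(proj("wrist",p)/.64)
E
```

```text
t 19.27 pos [0.6548 0.061  0.1655] yaw 115.2 tilt -1.0 q [ 0.71  0.74 -1.29  1.49  0.71  1.44 -0.16] shift [0.034 0.003 1.485] turn -0.01
[ 411.0872 -375.209 ]
[411.3159 -70.2829]
[411.3569 108.8959]
[568.3434 401.84  ]
```

View pics/w5.png

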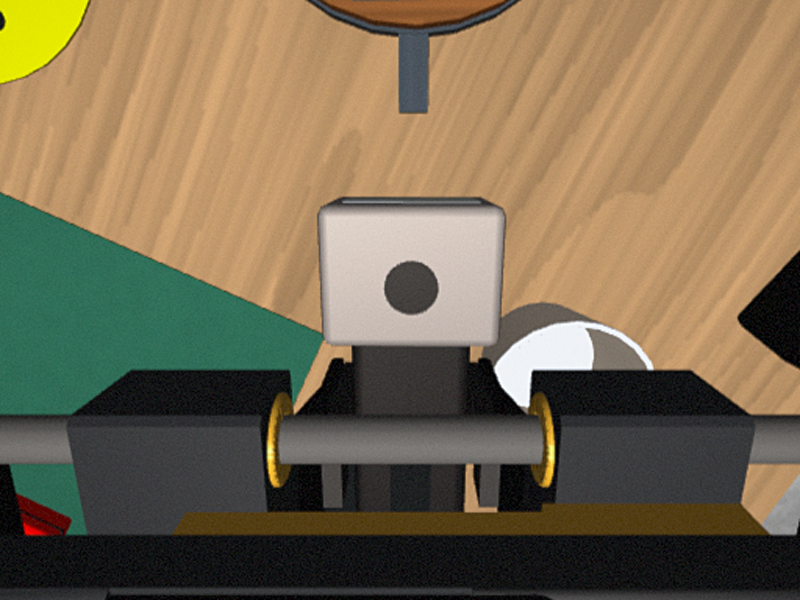

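The pointer end is at (413,112) against a predicted (411,109). The scanner is gripped straight (head spans 318–504) and the tub rim's left edge (497,370) is clear of the finger. Descend and hold.

send_rows([
  {"tx": 0.03, "ty": 0, "tz": 0.2, "turn": 0, "grip": 0},
  {"tx": 0, "ty": 0, "tz": 0.3, "turn": 0, "grip": 0},
  {"tx": 0, "ty": 0, "tz": 0.3, "turn": 0, "grip": 0},
  {"tx": 0, "ty": 0, "tz": 0.3, "turn": 0, "grip": 0},
  {"tx": 0, "ty": 0, "tz": 0.25, "turn": 0, "grip": 0},
  {"tx": 0, "ty": 0, "tz": 0.13, "turn": 0, "grip": 0},
  {"tx": 0, "ty": 0, "tz": 0, "turn": 0, "grip": 0},
  {"tx": 0, "ty": 0, "tz": 0, "turn": 0, "grip": 0},
])

```text
time: 20.32
position: [0.6548, 0.0612, 0.077]
tool_rot: [1.686, 2.651, 0.0]
ft_force: [0.3, 0.6, -1.4]
grip_width: 0.388
grip_force: 20.0
```

```bash
python3 - <<'E'
from h import *
go((.654,.063,.0764),115.3);wrist("w6")
d=ctrl.get_image("scene");np.savez("scene.npz",**d)
for n,p in(("label",(.5922,.1933,.075)),("win",(.6264,.121,.075)),("tub",(.745,.054,.07))):
    print(n,(proj("scene",p)-[230,190])*6.667)
cv2.imwrite("pics/s6.png",cv2.resize(d["pixels"][190:280,230:350,::-1],(800,600),interpolation=cv2.INTER_CUBIC))
E
```

```text
t 20.32 pos [0.6548 0.0612 0.077 ] yaw 115.1 tilt -1.0 q [ 0.69  0.82 -1.22  1.58  0.78  1.31 -0.2 ] shift [0.032 0.001 0.01 ] turn -0.03
label [388.1153 277.6016]
win [190.0664 258.2832]
tub [-111.8957  405.8836]
```

View pics/s6.png

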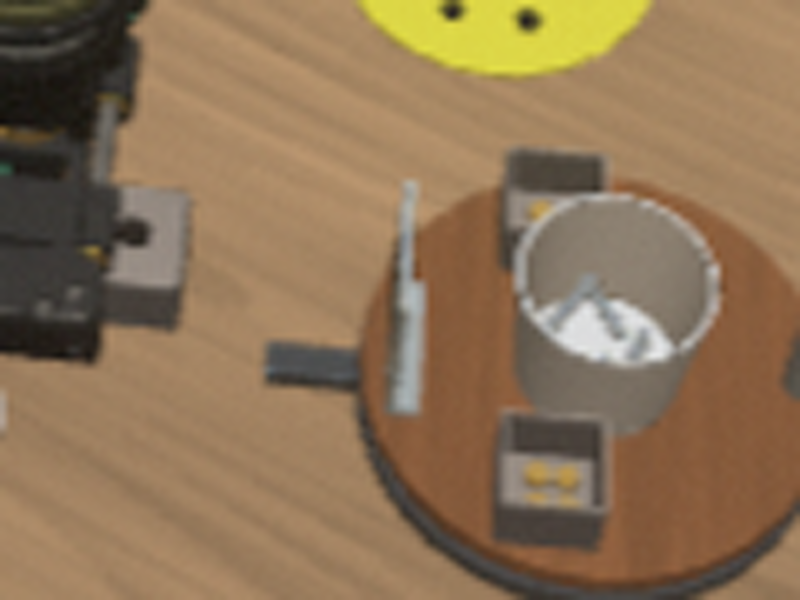

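The scene crop shows the window at (185,258) facing the plate at (405,290) square on, and clear of the carousel. Hold still, then lift and go to the pad.

send_rows([
  {"tx": 0, "ty": 0, "tz": 0, "turn": 0, "grip": 0},
  {"tx": 0, "ty": 0, "tz": 0, "turn": 0, "grip": 0},
  {"tx": 0, "ty": 0, "tz": 0, "turn": 0, "grip": 0},
  {"tx": 0, "ty": 0, "tz": 0, "turn": 0, "grip": 0},
  {"tx": 0, "ty": 0, "tz": 0, "turn": 0, "grip": 0},
  {"tx": 0, "ty": 0, "tz": 0, "turn": 0, "grip": 0},
  {"tx": 0, "ty": 0, "tz": 0, "turn": 0, "grip": 0},
  {"tx": 0, "ty": 0, "tz": 0, "turn": 0, "grip": 0},
  {"tx": 0, "ty": 0, "tz": 0, "turn": 0, "grip": 0},
  {"tx": 0, "ty": 0, "tz": 0, "turn": 0, "grip": 0},
  {"tx": 0, "ty": 0, "tz": 0, "turn": 0, "grip": 0},
  {"tx": 0, "ty": 0, "tz": 0, "turn": 0, "grip": 0},
])

```text
time: 21.92
position: [0.6543, 0.0609, 0.0763]
tool_rot: [-1.686, -2.65, 0.001]
ft_force: [0.2, 0.1, -1.3]
grip_width: 0.387
grip_force: 20.0
```

send_rows([
  {"tx": 0, "ty": 0, "tz": 0, "turn": 0, "grip": 0},
  {"tx": 0, "ty": 0, "tz": 0, "turn": 0, "grip": 0},
  {"tx": 0, "ty": 0, "tz": -0.3, "turn": 0, "grip": 0},
  {"tx": 0, "ty": 0, "tz": -0.6, "turn": 0, "grip": 0},
  {"tx": -0.2, "ty": 0, "tz": -0.5, "turn": 0, "grip": 0},
  {"tx": -0.6, "ty": -0.2, "tz": 0, "turn": 0, "grip": 0},
  {"tx": -0.7, "ty": -0.4, "tz": 0, "turn": 0, "grip": 0},
  {"tx": -0.7, "ty": -0.4, "tz": 0, "turn": 0, "grip": 0},
  {"tx": -0.5, "ty": -0.2, "tz": 0, "turn": 0.4, "grip": 0},
  {"tx": -0.3, "ty": -0.1, "tz": 0, "turn": 0.7, "grip": 0},
  {"tx": 0, "ty": 0, "tz": 0, "turn": 0.6, "grip": 0},
  {"tx": 0, "ty": 0, "tz": 0, "turn": 0, "grip": 0},
])

```text
time: 23.42
position: [0.6594, -0.1345, 0.1612]
tool_rot: [1.988, 2.433, 0.001]
ft_force: [0.1, 0.4, -1.6]
grip_width: 0.387
grip_force: 20.0
```

```bash
python3 - <<'E'
from h import *
go((.660,-.137,.0275),101.6);print(ctrl.get_state()["grip_width"]*87)
E
```

```text
t 23.43 pos [ 0.6594 -0.1345  0.1612] yaw 101.5 tilt -1.0 q [ 0.96  0.74 -1.23  1.45  0.7   1.43 -0.08] shift [-0.044  0.     2.228] turn -0.01
33.70821729882484
```

Descend gently to the pad.

send_rows([
  {"tx": -0.04, "ty": 0, "tz": 0.3, "turn": 0, "grip": 0},
  {"tx": 0, "ty": 0, "tz": 0.5, "turn": 0, "grip": 0},
  {"tx": 0, "ty": 0, "tz": 0.5, "turn": 0, "grip": 0},
  {"tx": 0, "ty": 0, "tz": 0.4, "turn": 0, "grip": 0},
  {"tx": 0, "ty": 0, "tz": 0.3, "turn": 0, "grip": 0},
  {"tx": 0, "ty": 0, "tz": 0.15, "turn": 0, "grip": 0},
  {"tx": 0, "ty": 0, "tz": 0.05, "turn": 0, "grip": 0},
  {"tx": 0, "ty": 0, "tz": 0.02, "turn": 0, "grip": 0},
  {"tx": 0, "ty": 0, "tz": 0, "turn": 0, "grip": 0},
  {"tx": 0, "ty": 0, "tz": 0, "turn": 0, "grip": 0},
])

```text
time: 24.68
position: [0.6597, -0.1377, 0.0277]
tool_rot: [1.988, 2.432, -0.0]
ft_force: [-0.1, -0.3, -1.9]
grip_width: 0.388
grip_force: 20.0
```

send_rows([
  {"tx": 0, "ty": 0, "tz": 0.02, "turn": 0, "grip": 0},
  {"tx": 0, "ty": 0, "tz": 0.01, "turn": 0, "grip": 0},
  {"tx": 0, "ty": 0, "tz": 0, "turn": 0, "grip": 0},
  {"tx": 0, "ty": 0, "tz": 0, "turn": 0, "grip": 0},
])

```text
time: 25.18
position: [0.6597, -0.1377, 0.0265]
tool_rot: [1.988, 2.432, -0.001]
ft_force: [-2.0, 0.1, 5.9]
grip_width: 0.394
grip_force: 20.0
```

Contact (+5.9 N upward). Release and retreat.

send_rows([
  {"tx": 0, "ty": 0, "tz": 0, "turn": 0, "grip": 0.45},
  {"tx": 0, "ty": 0, "tz": 0, "turn": 0, "grip": 0.6},
  {"tx": 0, "ty": 0, "tz": 0, "turn": 0, "grip": 0.8},
  {"tx": 0, "ty": 0, "tz": 0, "turn": 0, "grip": 0.8},
  {"tx": 0, "ty": 0, "tz": -0.2, "turn": 0, "grip": 0.8},
  {"tx": 0, "ty": 0, "tz": -0.5, "turn": 0, "grip": 0.8},
  {"tx": 0, "ty": 0, "tz": -0.7, "turn": 0, "grip": 0.8},
  {"tx": 0, "ty": 0, "tz": -0.7, "turn": 0, "grip": 0.8},
  {"tx": 0, "ty": 0, "tz": -0.5, "turn": 0, "grip": 0.8},
  {"tx": 0, "ty": 0, "tz": 0, "turn": 0, "grip": 0.8},
  {"tx": 0, "ty": 0, "tz": 0, "turn": 0, "grip": 0.8},
])

```text
time: 26.55
position: [0.6592, -0.1376, 0.181]
tool_rot: [-1.988, -2.432, 0.002]
ft_force: [-0.1, 0.2, -0.7]
grip_width: 0.801
grip_force: 0.0
```

```bash
python3 - <<'E'
from h import *
go((.660,-.137,.0275),101.6);wrist("w7")
w=np.load("wrist.npz")["pixels"];s=ctrl.get_image("scene")["pixels"]
a=np.zeros((600,800,3),np.uint8);a[:300,:400]=cv2.resize(w,(400,300));a[:300,400:]=cv2.resize(s,(400,300));a[300:,:400]=cv2.resize(s[190:280,230:350],(400,300));a[300:,400:]=cv2.resize(s[140:260,110:270],(400,300))
cv2.imwrite("pics/m7.png",a[:,:,::-1])
for p in((.66,-.137,.008),):print(proj("wrist",p)/1.28)
E
```

```text
t 26.55 pos [ 0.6592 -0.1376  0.181 ] yaw 101.5 tilt -1.0 q [ 0.96  0.73 -1.24  1.43  0.69  1.46 -0.07] shift [0.008 0.02  2.558] turn -0.01
[206.2635 139.6327]
```

View pics/m7.png

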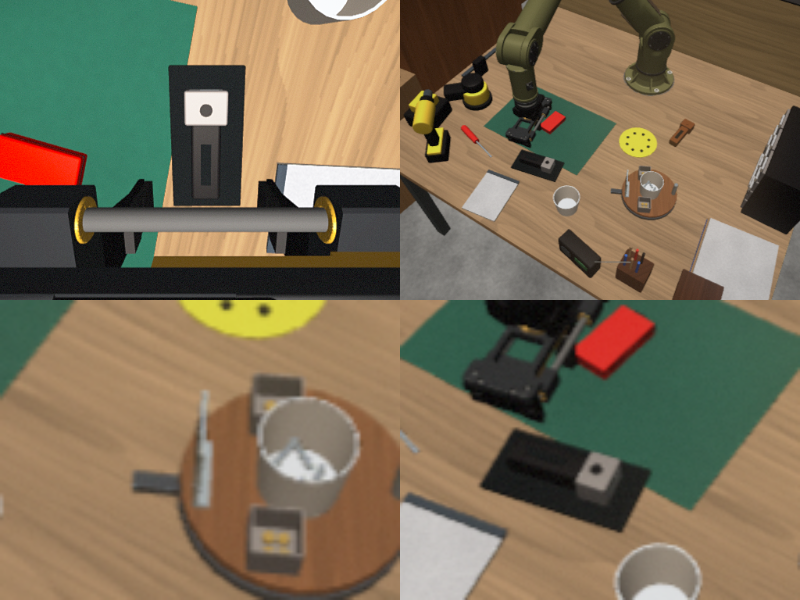

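The wrist panel shows the scanner (206,143) lying flat in the middle of the pad (207,136), head up. The label plate is still at the pointer and the bystanders are in place.

```bash
python3 -c "
from bench import ctrl
print(ctrl.close_job())"
```

```text
the job is handed in; nothing more can be done
None
```

I turned the carousel label to the pointer, held the scanner square at the label from about 8 cm for well over a second, laid it right way up on the middle of the pad and handed the job in; the final pictures looked right, but no verdict came back.

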